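# Stand the polishing-wheel frame up on its kickstand and hold it

### The job

Lay the straightedge flat on the board, flush along the front edge of the base plate with its ends even with the plate's, and let go of it; then, with the wheel frame still leaning back on its rest, flip the kickstand down over centre until it snaps fully down against its stop. Last, take the frame by its top handle, pull it upright so that the kickstand's foot bears on the straightedge, and finish while still holding the handle with the frame steady and upright, because it tips back if let go. Leave the tin, the cup and the tape roll alone.

Things in the scene. Friction and masses are not known exactly. Their poses are not given: they have to be found in the camera images.
- stand_base: dark steel base plate fixed to the board, 130 (x) x 240 (y) x 10 mm high. Origin: middle of its straight front edge, at board level; x points back into the plate, y along the edge: plate spans x 0 to 130, y -120 to 120 mm. The frame is hinged at x 40, y 80, z 22 mm (axis along y). A pin with grey felt discs (60 mm wide, 55 mm high) stands at x 85, y -60 mm.
- wheel_frame: hinged frame, 0.7 kg: 16 mm steel post, grey felt wheel (76 mm) at its back, loop handle on top. Origin on the hinge axis, 22 mm above the board; z up the post, x to the back, y along the axis. Starts leaning back 0.38 rad (z tilted to the base's +x) on a rest; swings freely, to 0.10 rad forward at most; falls back if let go. Kickstand down: its foot meets the laid straightedge at upright.
- frame_handle (a point): middle of the handle's wooden top bar: round, 14 mm thick, 90 mm long along the frame's y, 195 mm up the frame from its origin; 38 mm clear height below it inside the loop, then a steel crossbar. Axes as the frame's.
- kickstand (a joint): rad: 0 = stowed, leg level along the frame's +y; grows as the leg swings about the frame's x toward its -z; pi/2 = pointing down the frame; stop at 1.79, a little past that toward -y. Over-centre spring: below about 0.8 it drives the leg back to stowed, beyond about 0.9 it snaps it down to the stop; about 2 N half-way along the leg pushes it over.
- kickstand_pivot (a point): root of the kickstand's leg on its hinge axis, 98 mm up the frame on the front side of the post. Axes turn with the leg.
- kickstand_foot (a point): centre of the round rubber foot (radius 6 mm) at the leg's end: 108.5 mm from the hinge axis and 34 mm nearer the front (frame's -x) than the root; the 9 mm thick leg is a straight rod from root to foot. Pushing down on its upper side swings it down.
- straightedge_grip (a point): centre of the raised rib (14 x 60 mm, 8 to 40 mm above the underside) in the middle of the loose aluminium straightedge; 24 mm above its underside. y along the bar, z up. Laid right, this point is at x = -18 mm, y = 0 in the base's frame.
- straightedge: the straightedge: loose flat bar 36 (x) x 240 (y) x 8 mm thick, 0.22 kg, the same either way round, with a grip rib on top; origin at the middle of its underside, y along the bar.
- round_tin: bystander: round dark tin, 69 mm across, 25 mm high; origin at its underside's centre.
- cup: bystander: steel cup, 57 mm across, 54 mm high; origin at its underside's centre.
- roll: bystander: white tape roll lying flat, 45 mm across, 12 mm high; origin at its underside's centre.

How it is judged:
On the way, in this order (a step that is already met when the one before it is completed fails the run):
1. the straightedge lies flush along the base's front edge, let go, kickstand still stowed (x of straightedge_grip in the frame of stand_base between -0.0215 and -0.016 m and y of straightedge_grip in the frame of stand_base between -0.012 and 0.012 m and angle between the y axis of straightedge and the y axis of stand_base, either way round below 0.03 rad and height (world z) of straightedge_grip below 0.027 m and contact force between the fingers and straightedge below 0.1 N and value of joint kickstand below 0.6 rad and angle between wheel_frame's own z axis and vertical above 0.3 rad), for 0.2 s.
2. the kickstand is down at its stop, the frame still leaning on its rest (value of joint kickstand above 1.7 rad and angle between wheel_frame's own z axis and vertical above 0.3 rad), for 0.2 s.
At the end, for the whole second after the job is handed in: Still held at the handle (fingers over 1 N, within 50 mm of its middle): frame within 0.05 rad of upright and still, kickstand past 1.7 rad, its foot pressing over 1 N on the straightedge, which lies flat, flush with the base edge (gap to 3.5 mm, 0.03 rad), ends even to 12 mm (angle between wheel_frame's own z axis and vertical below 0.05 rad and angular speed of wheel_frame below 0.05 rad/s and value of joint kickstand above 1.7 rad and contact force between wheel_frame and straightedge above 1 N and contact force between the fingers and wheel_frame above 1 N and distance between the grasp point and frame_handle below 0.05 m and x of straightedge_grip in the frame of stand_base between -0.0215 and -0.016 m and y of straightedge_grip in the frame of stand_base between -0.012 and 0.012 m and angle between the y axis of straightedge and the y axis of stand_base, either way round below 0.03 rad and height (world z) of straightedge_grip below 0.027 m); the arm keeps its last pose, push and grip.
It fails at once if the tin, the cup or the tape roll is moved by more than 15 mm (distance of any of round_tin, cup, roll from where it was at the start of the episode above 0.015 m).
It also fails if it takes over 61 s, if anything falls off the work surface, if the arm or the gripper's body presses on something with over 40 N, if the wrist force passes 120 N, or if a joint passes its speed limit or range.

### The arm

A 7-joint arm with a two-finger parallel gripper is mounted at the origin on a cart in front of the work surface, level with it; the furniture and walls round the work are solid. World frame = base frame: x ahead of the robot, y to its left, z up, the work surface at z = 0. Lengths are in m, angles in rad, forces in N, time in s.
With the tool pointing down it reaches from about 0.425 to 0.875 m from the base axis. Payload 9.9 kg.
Tool frame: the origin (TCP) lies midway between the tips of the shut fingers; the grasp point (between the pads) lies 19 mm behind it (env.grasp_offset is the distance from the TCP to the grasp point, in m); z points along the fingers, y is the direction in which the jaws open and shut (so a half turn about z gives the same grasp; the last joint's range is limited). The gripper opens to 85 mm and grips with 20 to 120 N. Pads are 22 mm wide; open, the fingers measure 114 mm over their backs; the gripper's body (76 mm by 85 mm) begins 54 mm behind the grasp point. The pads swing forward as they close: fully open they stand 13 mm farther back than shut.
Start: joints at [1.173, 0.576, 0.025, 1.437, -0.015, 1.129, -0.057], TCP at [0.208, -0.642, 0.231] pointing down, gripper open.
Joint ranges: [-2.76, 2.76], [-0.34, 2.15], [-1.52, 1.57], [0.19, 2.46], [-1.09, 4.23], [0.17, 1.99], [-2.82, 2.82]. Speed limits (rad/s): [2.22, 2.22, 3.01, 3.01, 3.14, 3.14, 3.14].

### API

Orientations are given as a unit quaternion [w, x, y, z].
In Python, from workcell import readout, imaging, workorder, env gives the robot as it stands. The module is installed in compiled form; this text tells all that it offers.
- The arm moves only by the tool servo_tool, never from a script. Its arguments are lists of equal length, an entry for each row: "dp": the shift along the tool's x, y, z in cm, a list of three; "yaw": the turn about the tool's z in rad. In form: {"dp": [[tx, ty, tz], ...], "yaw": [yaw, ...]}. A call has 1 to 10 rows; each row is the pose to reach, as a shift and turn from the pose measured when the call began, along the tool's axes at that moment; what a row does not reach only later rows make up. A row lasts 1/10 s, in which the tool goes at most 50 mm and 8.59 degrees, less where a joint would pass 70% of its speed; a pose out of reach is approached as far as the arm can. A call with a gripper value outside its range is refused whole. "claw" is the closure, from 0 (fully open) to 1 (shut), set as the call begins (left out, the last holds). The fingers move at their own pace and stop on an object; "grip_force" is the grip in N (left out, the last holds). Time passes only in rows, so rows that repeat a pose let the fingers close. It gives the time, the measured TCP pose, the force and the opening at its end, in the units of the state.
- readout.get_state(): the state, without advancing time (a new reading comes with each control period).
- imaging.snapshot(name): name is "scene" or "side" or "wrist"; returns a dict with "frame" (420x560x3 uint8, blue, green, red), "intrinsics" (3x3 intrinsics, pixels), "k1" (the pictures are not rectified: a ray, as slopes to the right and down, at radius r is drawn at 1 + k1 r^2 times it, then the intrinsics apply), "world_from_camera" (4x4, takes a point from camera to world coordinates); the wrist camera has in their place "tool_from_camera" (4x4, takes a point from camera to tool coordinates, whose origin is the TCP and whose axes are the flange's). Camera axes: x right, y up, looking along -z (the intrinsics and any distortion apply to the point x, -y, -z); pixel columns grow to the right and rows downward; lengths in m; the calibration is good to about 2 mm. A picture is of the moment at which its call begins: read the wrist's pose just before it. There is no depth.
- workorder.close_job(): hands the job in, once; it reports no verdict.
The state is a dict: "time_s": time; "joint_pos": joint angles; "dq": joint speeds; "joint_efforts": joint torques, N m; "eef_pos": TCP position; "orientation": TCP orientation; "wrist_force": force on the tool from outside, world axes, zero at the start; "ft_torque": the same for the moment, N m; "opening": finger opening in m.
Only numpy, scipy, OpenCV 4.12 (cv2) and the standard library are available. Lean on these libraries where they do the work, as an engineer would, in place of code of your own. Each camera call takes 0.05 s, during which the arm holds its last target.

## Working session

There is one attempt and no reset: what is moved stays moved. The work goes in short steps, Python scripts to look and compute and a tool call to move; the robot and the scene stay as the last step left them, time stands still between calls to the robot, and variables do not carry over. Pictures are saved under pics/ and viewed, and the job is handed in when it is done.

Besides the shell and the picture viewer there is one more tool, called after "Call:" as name(argument=value, ...), one argument or row to a line, values as JSON. servo_tool: Moves the arm, as the interface text tells. Its arguments: {"type":"object","properties":{"dp":{"type":"array","items":{"type":"array","items":{"type":"number"}}},"yaw":{"type":"array","items":{"type":"number"}},"claw":{"type":"number"},"grip_force":{"type":"number"}},"required":["dp","yaw"]}

```bash
mkdir -p pics; cat > h.py <<'E'
import numpy as np, cv2
from workcell import readout, imaging, workorder, env
from scipy.spatial.transform import Rotation as R
def snap(n,fn=None):
    st=readout.get_state(); s=imaging.snapshot(n); s['st']=st
    if n=='wrist':
        q=st['orientation']; T=np.eye(4); T[:3,:3]=R.from_quat([q[1],q[2],q[3],q[0]]).as_matrix(); T[:3,3]=st['eef_pos']
        s['wc']=T@np.array(s['tool_from_camera'])
    else: s['wc']=np.array(s['world_from_camera'])
    if fn: cv2.imwrite('pics/'+fn,s['frame'])
    np.savez('pics/'+(fn or n)+'.npz',K=s['intrinsics'],k1=s['k1'],wc=s['wc'],frame=s['frame'])
    return s
def load(fn):
    z=np.load('pics/'+fn+'.npz'); return dict(intrinsics=z['K'],k1=float(z['k1']),wc=z['wc'],frame=z['frame'])
def ray(s,u,v):
    K=np.array(s['intrinsics']); xd=np.array([(u-K[0,2])/K[0,0],(v-K[1,2])/K[1,1]]); x=xd.copy()
    for _ in range(30): x=xd/(1+s['k1']*(x@x))
    d=s['wc'][:3,:3]@np.array([x[0],-x[1],-1.]); return s['wc'][:3,3],d
def onz(s,u,v,z):
    o,d=ray(s,u,v); return o+d*(z-o[2])/d[2]
def proj(s,p):
    c=np.linalg.inv(s['wc'])@np.append(p,1); x=np.array([c[0],-c[1]])/(-c[2]); x=x*(1+s['k1']*(x@x)); K=np.array(s['intrinsics'])
    return np.array([K[0,0]*x[0]+K[0,2],K[1,1]*x[1]+K[1,2]])
def tri(s1,p1,s2,p2):
    o1,d1=ray(s1,*p1);o2,d2=ray(s2,*p2); A=np.stack([d1,-d2],1); t=np.linalg.lstsq(A,o2-o1,rcond=None)[0]
    a=o1+t[0]*d1;b=o2+t[1]*d2; return (a+b)/2,np.linalg.norm(a-b)
E
python3 - <<'E'
from h import *
for n in ['scene','side','wrist']:
    s=snap(n,n+'0.png'); print(n,s['wc'].round(3).tolist(),np.array(s['intrinsics']).tolist(),s['k1'])
print(readout.get_state(),env.grasp_offset)
E
```

```text
scene [[-0.101, 0.734, -0.671, -0.286], [-0.995, -0.084, 0.057, 0.131], [-0.015, 0.674, 0.739, 1.092], [0.0, 0.0, 0.0, 1.0]] [[435.4407883781244, 0.0, 275.6338165637798], [0.0, 435.4407883781244, 215.68366716432317], [0.0, 0.0, 1.0]] 0.008166331471489988
side [[0.99, 0.088, -0.107, 0.414], [-0.138, 0.705, -0.695, -0.986], [0.014, 0.703, 0.711, 1.18], [0.0, 0.0, 0.0, 1.0]] [[519.5355738261112, 0.0, 280.2457155749327], [0.0, 519.5355738261112, 211.85935571655318], [0.0, 0.0, 1.0]] 0.06997609919156988
wrist [[0.308, 0.9, 0.308, 0.287], [-0.951, 0.292, 0.099, -0.616], [-0.001, -0.323, 0.946, 0.374], [0.0, 0.0, 0.0, 1.0]] [[328.6223410080234, 0.0, 279.1112182528749], [0.0, 328.6223410080234, 212.88530278098676], [0.0, 0.0, 1.0]] -0.0696858013445799
{'time_s': 0.15, 'joint_pos': array([ 1.17315483,  0.57635092,  0.02486543,  1.4377128 , -0.01497137,
        1.12898245, -0.05649857]), 'dq': array([-0.00240562, -0.00381352, -0.00053597, -0.0028309 , -0.00116255,
       -0.00176093,  0.00038734]), 'joint_efforts': array([ 2.83997477e-03, -7.66263843e+01,  2.25278489e+00, -2.86182690e+01,
        1.54718128e-02,  9.77427000e-03,  4.44635091e-06]), 'eef_pos': array([ 0.20827097, -0.64171128,  0.23063383]), 'orientation': array([-6.17370364e-04,  9.87710442e-01,  1.56293570e-01, -1.46251716e-04]), 'wrist_force': array([ 0.11716663,  0.67687058, -0.14383634]), 'ft_torque': array([-0.02463646, -0.00888558,  0.00304368]), 'opening': 0.08521826859635566} 0.0187
```

View pics/scene0.png

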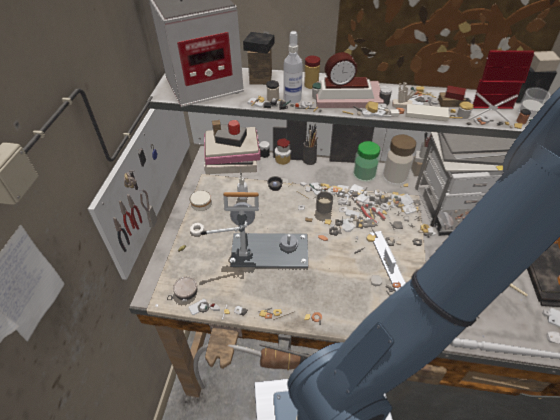

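View pics/side0.png

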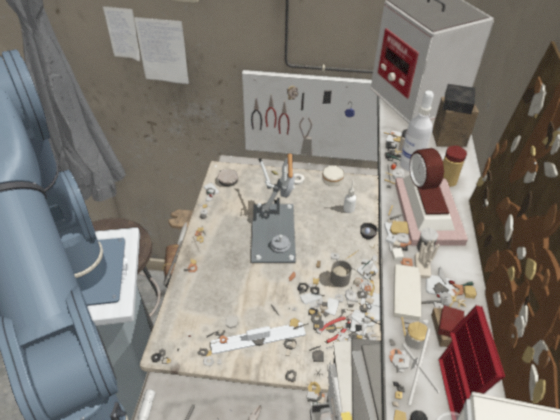

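View pics/wrist0.png

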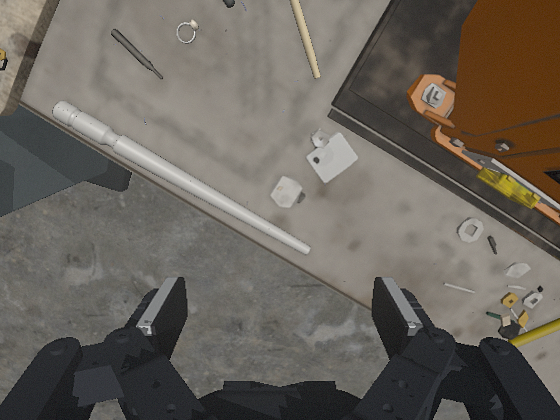

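```bash
python3 - <<'E'
from h import *
s=load('scene0.png')['frame']; cv2.imwrite('pics/a1.png',cv2.resize(s[165:320,150:330],None,fx=4,fy=4,interpolation=cv2.INTER_CUBIC)[:600])
cv2.imwrite('pics/a2.png',cv2.resize(s[220:300,350:430],None,fx=6,fy=6,interpolation=cv2.INTER_CUBIC))
s=load('side0.png')['frame']; cv2.imwrite('pics/a3.png',cv2.resize(s[145:275,200:390],None,fx=4,fy=4,interpolation=cv2.INTER_CUBIC))
cv2.imwrite('pics/a4.png',cv2.resize(s[310:370,195:320],None,fx=6,fy=6,interpolation=cv2.INTER_CUBIC))
E
```

```text
(no output)
```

View pics/a1.png

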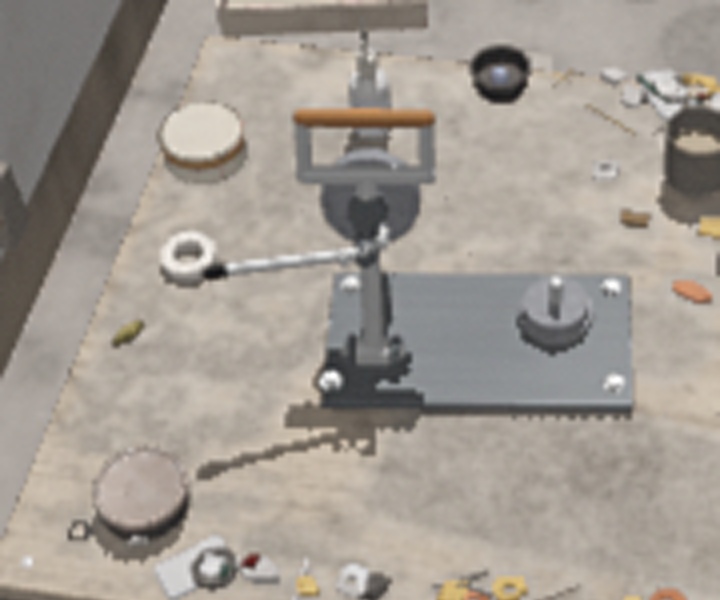

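View pics/a2.png

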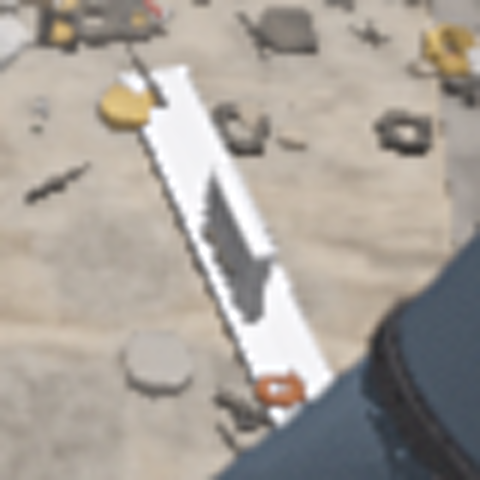

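View pics/a3.png

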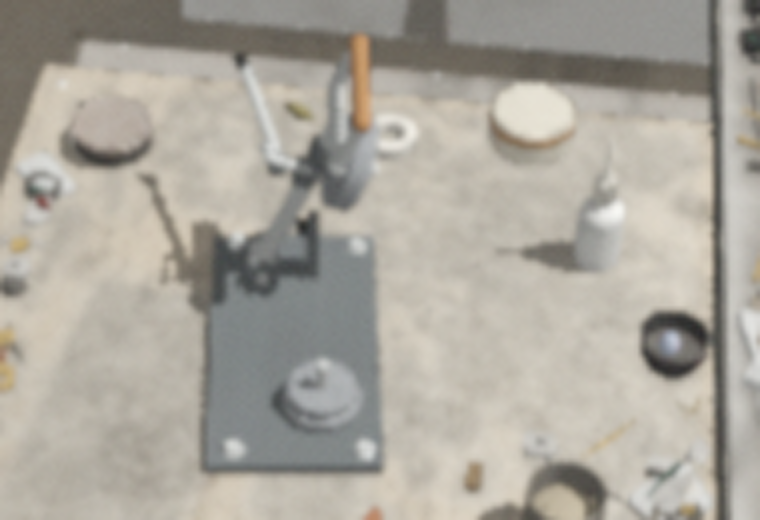

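View pics/a4.png

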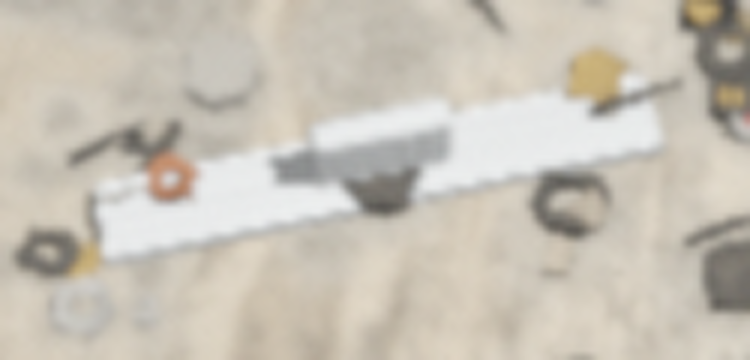

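```bash
python3 - <<'E'
from h import *
sc=load('scene0.png');sd=load('side0.png')
def S(s,pts,off,f,z):
    for p in pts: print(onz(s,off[0]+p[0]/f,off[1]+p[1]/f,z)[:2].round(4),end=' ')
    print()
print('base b+ b- f- f+'); S(sc,[(330,274),(632,275),(632,406),(322,405)],(150,165),4,.01)
S(sd,[(375,237),(382,467),(204,468),(217,237)],(200,145),4,.01)
print('SE side'); S(sd,[(95,183),(105,260),(662,150),(640,75)],(195,310),6,.008)
print('SE scene'); S(sc,[(122,75),(186,67),(332,375),(275,422)],(350,220),6,.008)
print('rib top side');S(sd,[(313,128),(450,98),(450,122),(316,150)],(195,310),6,.04)
print('tin sc,sd');S(sc,[(140,490)],(150,165),4,.025);S(sd,[(110,128)],(200,145),4,.025)
print('cup');S(sc,[(700,130)],(150,165),4,.054)
print('roll tape');S(sc,[(190,252)],(150,165),4,.012);S(sd,[(395,133)],(200,145),4,.012)
print('white thing');S(sc,[(202,130)],(150,165),4,.03)
f=lambda p,o,k:(o[0]+p[0]/k,o[1]+p[1]/k)
print('handle L',tri(sc,f((297,117),(150,165),4),sd,f((360,40),(200,145),4)))
print('handle R',tri(sc,f((433,118),(150,165),4),sd,f((362,124),(200,145),4)))
print('foot',tri(sc,f((214,271),(150,165),4),sd,f((240,60),(200,145),4)))
print('pivot',tri(sc,f((372,252),(150,165),4),sd,f((275,160),(200,145),4)))
E
```

```text
base b+ b- f- f+
[0.6345 0.1947] [ 0.6059 -0.0485] [ 0.4777 -0.029 ] [0.5048 0.2052] 
[0.6382 0.1875] [ 0.6061 -0.0478] [ 0.4784 -0.0324] [0.5122 0.2033] 
SE side
[ 0.3528 -0.2715] [ 0.3554 -0.3079] [ 0.5931 -0.2874] [ 0.59   -0.2496] 
SE scene
[ 0.5901 -0.25  ] [ 0.5918 -0.2856] [ 0.3907 -0.3045] [ 0.3675 -0.2692] 
rib top side
[ 0.4454 -0.2772] [ 0.5039 -0.2704] [ 0.5025 -0.2819] [ 0.4457 -0.2878] 
tin sc,sd
[0.4331 0.3374] 
[0.4358 0.3283] 
cup
[ 0.7196 -0.1214] 
roll tape
[0.6694 0.3081] 
[0.6742 0.3074] 
white thing
[0.792  0.2976] 
handle L (array([0.62280239, 0.20224478, 0.20218268]), np.float64(0.0003618329792947195))
handle R (array([0.60868755, 0.10470698, 0.20510626]), np.float64(0.002263790144398671))
foot (array([0.53999604, 0.27032792, 0.13552637]), np.float64(0.00012559477643370688))
pivot (array([0.55266884, 0.15719482, 0.12898362]), np.float64(0.003193622646351797))
```

```bash
cat >> h.py <<'E'
def plan(p,yang=None):
    st=readout.get_state(); q=st['orientation']; Rm=R.from_quat([q[1],q[2],q[3],q[0]]).as_matrix()
    d=Rm.T@(np.array(p)-st['eef_pos'])*100
    ya=np.arctan2(Rm[1,1],Rm[0,1]); yaw=None
    if yang is not None: yaw=-((yang-ya+np.pi)%(2*np.pi)-np.pi)
    print('dp',d.round(2),'yaw',yaw,'| cur',st['eef_pos'].round(4),'yang',round(ya,4),'zax',Rm[:,2].round(4),'t',st['time_s'],'F',st['wrist_force'].round(2),'open',round(st['opening'],4))
E
python3 -c "
from h import *
plan([.474,-.279,.20],-1.481)"
```

```text
dp [ 36.47 -26.29   3.09] yaw 0.2240776413071197 | cur [ 0.2083 -0.6417  0.2306] yang -1.2569 zax [-5.0e-04  1.2e-03 -1.0e+00] t 0.15 F [ 0.12  0.68 -0.14] open 0.0852
```

Call:
servo_tool(
  dp=[
    [4,-3,0],
    [8,-6,0],
    [12,-9,0.5],
    [16,-12,1],
    [20,-15,1.5],
    [24,-18,2],
    [28,-21,2.5],
    [32,-24,3],
    [36.5,-26.3,3.1],
    [36.5,-26.3,3.1],
  ],
  yaw=[0.03,0.06,0.09,0.12,0.15,0.18,0.2,0.22,0.224,0.224],
)

```text
time_s: 1.15
eef_pos: [0.4793, -0.2719, 0.1996]
orientation: [-0.002, 0.999, 0.05, 0.001]
wrist_force: [-0.1, 0.3, -0.2]
opening: 0.0856
```

```bash
python3 -c "
from h import *
plan([.474,-.279,.20],-1.481); snap('wrist','w1.png')"
```

```text
dp [-0.6   0.65 -0.05] yaw 0.01023840795021247 | cur [ 0.4793 -0.2719  0.1996] yang -1.4708 zax [ 0.0018  0.0045 -1.    ] t 1.15 F [-0.15  0.3  -0.17] open 0.0856
```

View pics/w1.png

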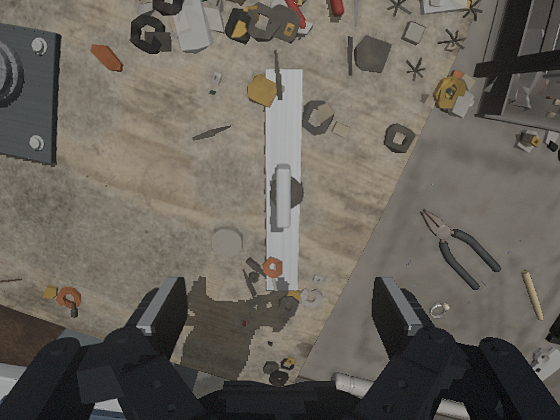

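```bash
python3 - <<'E'
from h import *
s=load('w1.png'); f=s['frame']
hsv=cv2.cvtColor(f,cv2.COLOR_BGR2HSV)
m=((hsv[...,2]>195)&(hsv[...,1]<35)).astype(np.uint8)
m[:, :240]=0;m[:,330:]=0
n,l,st,c=cv2.connectedComponentsWithStats(m)
for i in range(1,n):
    if st[i,4]>100: print(st[i],c[i])
for r in range(80,286,15):
    xs=np.nonzero(m[r])[0]; print(r,xs.min() if len(xs) else None,xs.max() if len(xs) else None)
for p in [(277,165),(289,165),(277,227),(290.5,227)]: print(onz(s,*p,.04).round(4))
for p in [(267.5,70),(302.5,70),(266,290),(299,290)]: print(onz(s,*p,.008).round(4))
cv2.imwrite('pics/w1z.png',cv2.resize(f[60:300,240:330],None,fx=3,fy=2.4))
E
```

```text
80 None None
95 None None
110 None None
125 None None
140 None None
155 None None
170 None None
185 None None
200 None None
215 None None
230 None None
245 None None
260 None None
275 None None
[ 0.5059 -0.2669  0.04  ]
[ 0.5071 -0.2781  0.04  ]
[ 0.4444 -0.273   0.04  ]
[ 0.4458 -0.2862  0.04  ]
[ 0.5902 -0.2493  0.008 ]
[ 0.5935 -0.2824  0.008 ]
[ 0.3516 -0.2687  0.008 ]
[ 0.3556 -0.3073  0.008 ]
```

View pics/w1z.png

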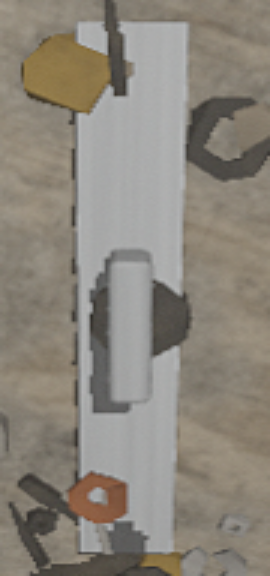

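```bash
python3 -c "
from h import *
plan([.4755,-.2765,.016],-1.479)"
```

```text
dp [-0.18  0.2  18.36] yaw 0.0053335470120789985 | cur [ 0.477  -0.2749  0.1996] yang -1.4737 zax [ 2.0e-04  2.8e-03 -1.0e+00] t 1.2 F [-0.82 -1.09 -0.64] open 0.0853
```

Call:
servo_tool(
  dp=[
    [-0.2,0.2,4],
    [-0.2,0.2,8],
    [-0.2,0.2,12],
    [-0.2,0.2,15],
    [-0.2,0.2,17],
    [-0.2,0.2,18.3],
    [-0.2,0.2,18.3],
  ],
  yaw=[0.005,0.005,0.005,0.005,0.005,0.005,0.005],
)

```text
time_s: 1.9
eef_pos: [0.4739, -0.277, 0.0152]
orientation: [-0.002, 0.999, 0.046, -0.001]
wrist_force: [-0.7, 0.4, -0.3]
opening: 0.0854
```

```bash
python3 -c "
from h import *
plan([.4755,-.2765,.016],-1.479); snap('wrist','w2.png')"
```

```text
dp [ 0.16 -0.03 -0.08] yaw -0.0006858402380385265 | cur [ 0.4739 -0.277   0.0152] yang -1.4797 zax [-0.0024  0.0036 -1.    ] t 1.9 F [-0.65  0.35 -0.34] open 0.0854
```

View pics/w2.png

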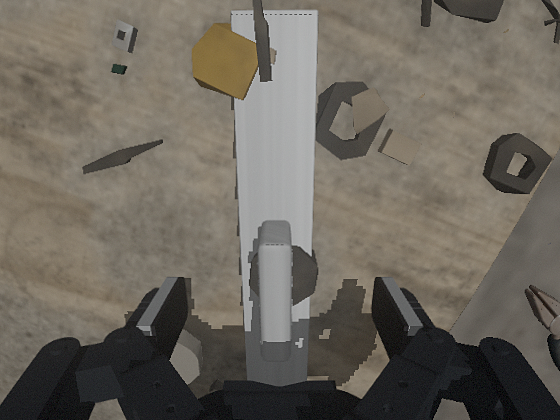

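Call:
servo_tool(
  dp=[
    [0,0,0],
    [0,0,0],
    [0,0,0],
    [0,0,0],
    [0,0,0],
    [0,0,0],
    [0,0,0],
    [0,0,0],
  ],
  yaw=[0,0,0,0,0,0,0,0],
  claw=1,
  grip_force=50,
)

```text
time_s: 2.75
eef_pos: [0.4749, -0.2772, 0.0169]
orientation: [-0.001, 0.999, 0.046, -0.0]
wrist_force: [-1.5, 1.1, 6.5]
opening: 0.0132
```

Call:
servo_tool(
  dp=[
    [0,0,-1],
    [0,0,-3],
    [0,0,-6],
    [0,0,-8],
    [0,0,-8],
    [0,0,-8],
  ],
  yaw=[0,0,0,0,0,0],
)

```text
time_s: 3.35
eef_pos: [0.4749, -0.2773, 0.0972]
orientation: [-0.001, 0.999, 0.046, 0.0]
wrist_force: [-0.7, -0.2, -2.1]
opening: 0.0131
```

```bash
python3 -c "
from h import *
plan([.474,.085,.09],-.127); snap('wrist','w3.png'); snap('side','s3.png');plan([.474,.085,.09],-.127)"
```

```text
dp [  3.21 -36.09   0.81] yaw -1.3524040595288707 | cur [ 0.4749 -0.2773  0.0972] yang -1.4794 zax [ 4.0e-04  2.4e-03 -1.0e+00] t 3.35 F [-0.67 -0.16 -2.14] open 0.0131
dp [  3.28 -36.05   0.73] yaw -1.352340871544608 | cur [ 0.4743 -0.277   0.0961] yang -1.4793 zax [-0.0016  0.0034 -1.    ] t 3.45 F [ 0.8  -0.5  -2.13] open 0.0128
```

View pics/w3.png

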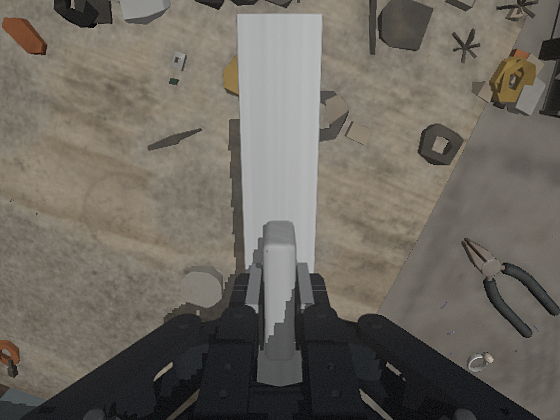

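View pics/s3.png

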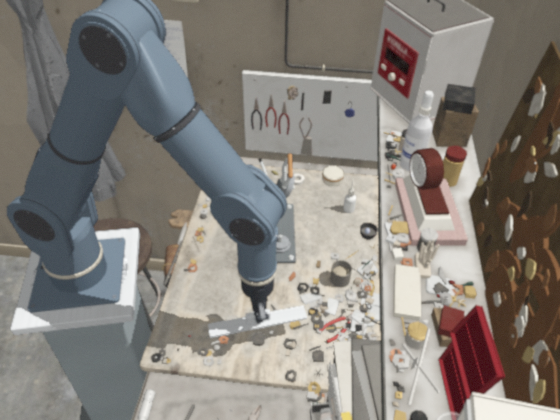

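Call:
servo_tool(
  dp=[
    [0,-1,0],
    [0,-3,0],
    [0.3,-5,0],
    [0.6,-7,0],
    [1,-9,0],
    [1.3,-11,0],
    [1.5,-13,0],
    [1.6,-15,0],
    [1.8,-17,0],
    [2,-19,0],
  ],
  yaw=[-0.13,-0.27,-0.41,-0.55,-0.69,-0.83,-0.97,-1.11,-1.25,-1.35],
)

```text
time_s: 4.45
eef_pos: [0.4761, -0.0851, 0.0958]
orientation: [-0.003, 0.75, 0.662, -0.0]
wrist_force: [0.0, -0.5, -1.8]
opening: 0.0129
```

```bash
python3 -c "
from h import *
plan([.465,.085,.07],-.127)
s=snap('wrist','w4.png');plan([.465,.085,.07],-.127)"
```

```text
dp [16.74 -3.19  2.65] yaw 0.0031382098023238214 | cur [ 0.4761 -0.0851  0.0958] yang -0.1239 zax [-0.0036  0.0041 -1.    ] t 4.45 F [ 0.01 -0.51 -1.8 ] open 0.0129
dp [16.38 -3.04  2.7 ] yaw 0.01187606196071167 | cur [ 0.4764 -0.0814  0.0959] yang -0.1151 zax [-0.003   0.0061 -1.    ] t 4.5 F [-0.42  3.21 -2.26] open 0.0131
```

View pics/w4.png

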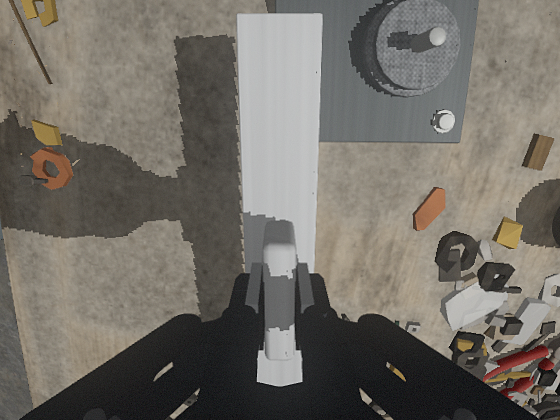

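Call:
servo_tool(
  dp=[
    [2,-1,0],
    [4,-2,0],
    [7,-3.5,0],
    [10,-4,0],
    [13,-4,0.5],
    [15,-4,1],
    [16.4,-4,2],
    [16.4,-4,3],
    [16.4,-4,3],
    [16.4,-4,3],
  ],
  yaw=[0,0.01,0.012,0.012,0.012,0.012,0.012,0.012,0.012,0.012],
)

```text
time_s: 5.5
eef_pos: [0.4548, 0.0851, 0.0665]
orientation: [-0.004, 0.751, 0.66, -0.0]
wrist_force: [-0.1, -1.1, -2.5]
opening: 0.0132
```

```bash
python3 -c "
from h import *
s=snap('wrist','w5.png');plan([.465,.085,.07],-.127);snap('side','s5.png');snap('scene','c5.png')"
```

```text
dp [ 0.11  0.98 -0.32] yaw -0.001654832438985121 | cur [0.4552 0.0851 0.0668] yang -0.1287 zax [-0.004   0.0054 -1.    ] t 5.55 F [-0.38 -0.07 -2.17] open 0.0129
```

View pics/w5.png

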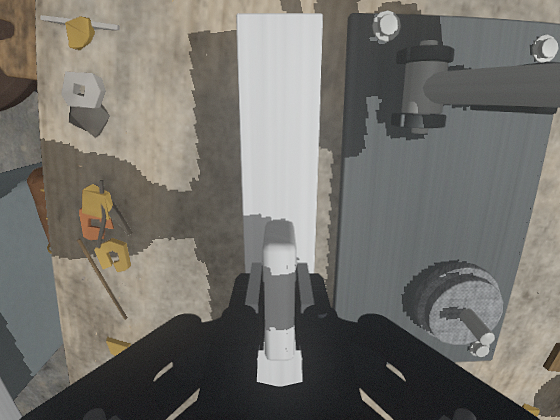

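View pics/s5.png

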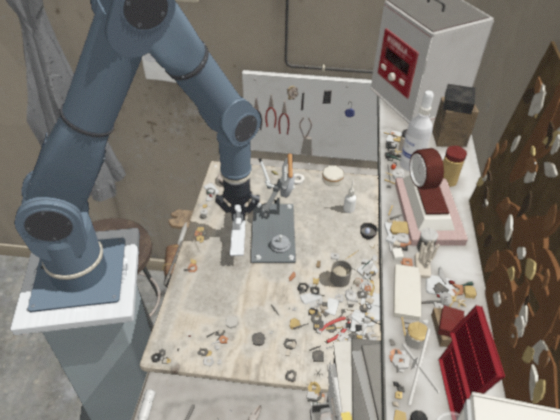

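```bash
python3 - <<'E'
from h import *
s=load('w5.png'); f=s['frame'].astype(int)
g=f.sum(2)/3
cv2.imwrite('pics/w5z.png',cv2.resize(s['frame'][0:300,225:375],None,fx=4,fy=2))
def edge(r,lo,hi,sign):
    d=np.convolve(g[r],[1,1,0,-1,-1],'same')*sign   # g[x+..]-...
    i=lo+np.argmax(d[lo:hi]); a,b,c=d[i-1],d[i],d[i+1]; return i+.5*(a-c)/(a-2*b+c)+0.0
R_=[];L=[];Rr=[]
for r in range(20,210,10): L.append((edge(r,228,256,1),r)); Rr.append((edge(r,305,329,-1),r))
for r in range(30,300,6):
    R_.append((edge(r,333,352,-1),r))
def fit(P,z,n):
    Q=np.array([onz(s,*p,z)[:2] for p in P]); l=cv2.fitLine(Q.astype(np.float32),cv2.DIST_HUBER,0,1e-5,1e-5).ravel()
    d=l[:2]*np.sign(l[1]); nn=np.array([d[1],-d[0]]); print(n,'ang',np.arctan2(d[1],d[0]).round(4),'off',(l[2:]@nn).round(4),'mid',l[2:].round(4),'res',(np.abs((Q-l[2:])@nn)*1e3).round(1).tolist()); return d,nn,l[2:]
print(fit(L,.058,'L')[1]);fit(Rr,.058,'R');fit(R_,.01,'plate')
E
```

```text
L ang 1.4424 off 0.4221 mid [0.4474 0.1684] res [0.3, 0.0, 0.0, 0.0, 0.0, 0.0, 0.0, 0.1, 0.1, 0.0, 0.0, 0.0, 0.0, 0.0, 0.0, 0.0, 0.1, 0.0, 0.0]
[ 0.9917625  -0.12809008]
R ang 1.4424 off 0.4581 mid [0.4826 0.161 ] res [0.0, 0.0, 0.1, 0.1, 0.0, 0.0, 0.0, 0.1, 0.1, 0.0, 0.0, 0.0, 0.0, 0.0, 0.0, 0.2, 0.1, 0.1, 0.1]
plate ang 1.4444 off 0.4777 mid [0.4959 0.1125] res [0.0, 0.0, 0.0, 0.1, 0.1, 0.1, 0.0, 0.1, 0.0, 0.0, 0.0, 0.0, 0.0, 0.0, 0.0, 0.1, 0.1, 0.0, 0.1, 0.0, 0.0, 5.7, 4.6, 0.2, 5.2, 0.0, 0.0, 0.0, 0.0, 0.0, 0.0, 0.1, 0.1, 0.0, 0.1, 0.0, 0.1, 0.1, 0.1, 0.0, 0.1, 0.0, 0.0, 0.1, 0.1]
```

View pics/w5z.png

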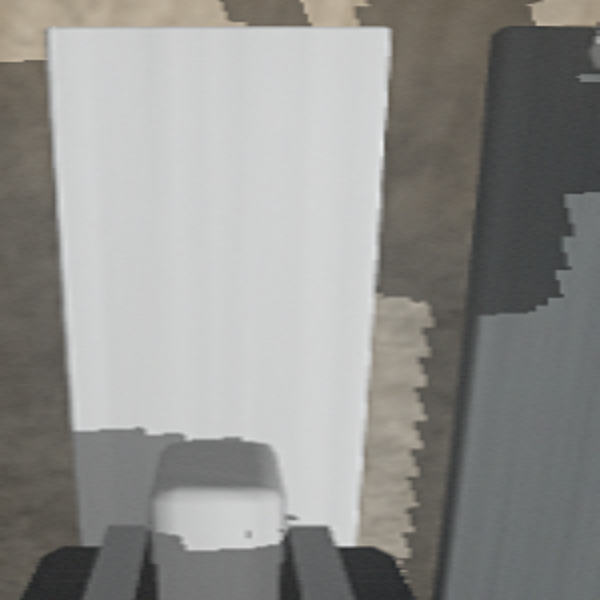

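```bash
python3 - <<'E'
from h import *
s=load('w5.png')
d=np.array([np.cos(1.4434),np.sin(1.4434)])
print('bar end',onz(s,238,14,.058)[:2]@d,onz(s,321,14,.058)[:2]@d)
print('plate end',onz(s,350,13.5,.01)[:2]@d, onz(s,470,16,.01)[:2]@d)
p=load('s5.png')
cv2.imwrite('pics/s5z.png',cv2.resize(p['frame'][190:280,215:310],None,fx=6,fy=6))
E
```

```text
bar end 0.2605830330466648 0.2604848489394224
plate end 0.27227276071425105 0.27321029396939583
```

View pics/s5z.png

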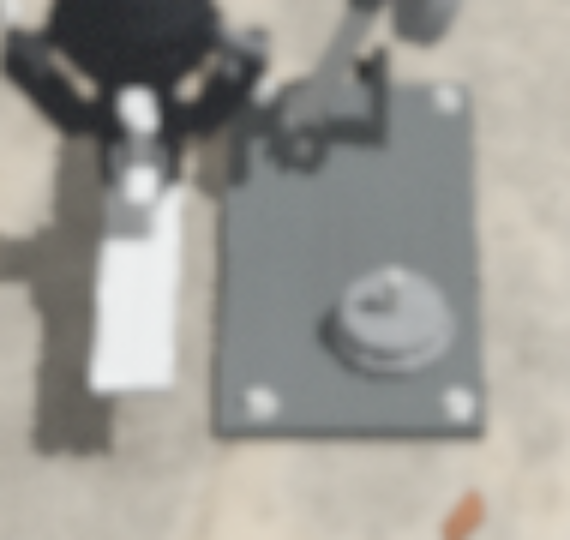

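Call:
servo_tool(
  dp=[
    [0.4,0.5,0],
    [0.8,1,0],
    [1.2,1.55,0],
    [1.2,1.55,1.5],
    [1.2,1.55,3],
    [1.2,1.55,4],
    [1.2,1.55,4.4],
    [1.2,1.55,4.4],
  ],
  yaw=[0,-0.002,-0.002,-0.002,-0.002,-0.002,-0.002,-0.002],
)

```text
time_s: 6.45
eef_pos: [0.4722, 0.0957, 0.0229]
orientation: [-0.003, 0.75, 0.661, 0.0]
wrist_force: [0.4, 0.2, -1.5]
opening: 0.013
```

```bash
cat > m.py <<'E'
from h import *
import sys
def meas(fn,zbar):
    s=load(fn); g=s['frame'].astype(int).sum(2)/3
    def edges(guess,rows,z,sign,w=9):
        P=[]
        for r in rows:
            d=np.convolve(g[r],[1,1,0,-1,-1],'same')*sign
            c=int(round(guess(r))); i=c-w+np.argmax(d[c-w:c+w]); a,b,e=d[i-1],d[i],d[i+1]
            P.append((i+.5*(a-e)/(a-2*b+e),r))
        Q=np.array([onz(s,*p,z)[:2] for p in P]); l=cv2.fitLine(Q.astype(np.float32),cv2.DIST_HUBER,0,1e-5,1e-5).ravel()
        dd=l[:2]*np.sign(l[1]); n=np.array([dd[1],-dd[0]]); return np.arctan2(dd[1],dd[0]),l[2:],np.median(np.abs((Q-l[2:])@n))*1e3,P
    return edges
E
python3 -c "
from h import *
s=snap('wrist','w6.png');plan([.465,.085,.017],-.127);
cv2.imwrite('pics/w6z.png',cv2.resize(s['frame'][0:300,225:375],None,fx=4,fy=2))"
```

```text
dp [-1.16 -0.6   0.62] yaw 0.0005649870782100663 | cur [0.4724 0.0958 0.0233] yang -0.1264 zax [-0.003   0.0058 -1.    ] t 6.5 F [ 0.8  -0.93 -1.49] open 0.0132
```

View pics/w6z.png

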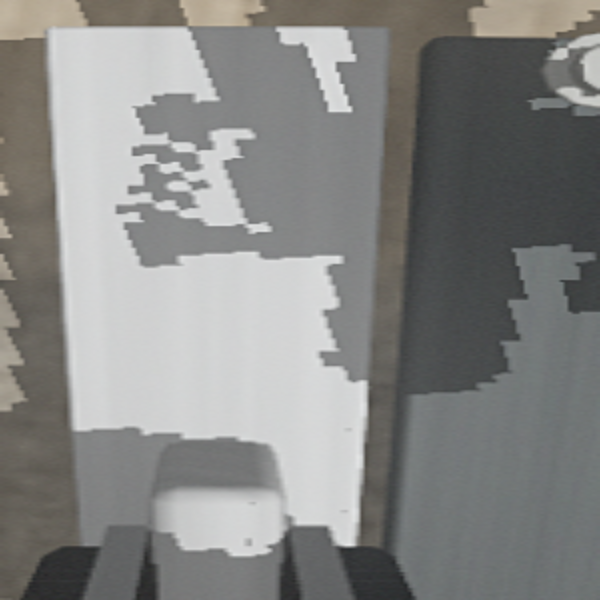

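```bash
python3 - <<'E'
from h import *
from m import meas
zb=.0233-.0169
e=meas('w6.png',0)
n=np.array([np.sin(1.4434),-np.cos(1.4434)]);d=np.array([np.cos(1.4434),np.sin(1.4434)])
for nm,gs,rows,z,sg in [('L',lambda r:237+(r-14)*.028,range(20,200,10),zb+.008,1),('R',lambda r:322-(r-14)*.031,range(20,240,10),zb+.008,-1),('P',lambda r:331-(r-20)*.033,range(30,270,8),.01,-1)]:
    a,m,rs,P=e(gs,rows,z,sg,6); print(nm,a.round(4),m,(m@n).round(4),rs.round(2),[round(p[0],1) for p in P][::3])
s=load('w6.png'); print(onz(s,238,14,zb+.008)[:2]@d,onz(s,340,19,.01)[:2]@d)
E
```

```text
L 1.4436 [0.46462846 0.17829815] 0.4382 0.02 [np.float64(236.4), np.float64(237.1), np.float64(238.0), np.float64(239.1), np.float64(240.0), np.float64(241.1)]
R 1.4476 [0.49782363 0.15565646] 0.474 0.04 [np.float64(321.5), np.float64(321.0), np.float64(319.9), np.float64(318.8), np.float64(318.0), np.float64(317.1), np.float64(316.3), np.float64(315.3)]
P 1.4443 [0.50085133 0.14874034] 0.4779 0.03 [np.float64(329.2), np.float64(328.5), np.float64(327.6), np.float64(326.9), np.float64(326.0), np.float64(325.1), np.float64(324.1), np.float64(322.9), np.float64(321.9), np.float64(320.7)]
0.2733314304221696 0.2724713512159487
```

Call:
servo_tool(
  dp=[
    [0,0.15,0],
    [0,0.3,0],
    [0,0.3,0.3],
    [0,0.3,0.5],
    [0,0.3,0.65],
    [0,0.3,0.65],
  ],
  yaw=[0,0,0,0,0,0],
)

```text
time_s: 7.1
eef_pos: [0.4754, 0.0954, 0.0169]
orientation: [-0.003, 0.75, 0.661, 0.001]
wrist_force: [-1.1, -0.0, 1.2]
opening: 0.0132
```

Call:
servo_tool(
  dp=[
    [0,0,0],
    [0,0,0],
    [0,0,0],
    [0,0,0],
  ],
  yaw=[0,0,0,0],
  claw=0.55,
)

```text
time_s: 7.5
eef_pos: [0.4754, 0.0954, 0.0169]
orientation: [-0.003, 0.75, 0.661, 0.001]
wrist_force: [-0.1, 0.8, 0.7]
opening: 0.0384
```

Call:
servo_tool(
  dp=[
    [0,0,-1],
    [0,0,-3],
    [0,0,-5],
    [0,0,-8],
    [0,0,-8],
  ],
  yaw=[0,0,0,0,0],
)

```text
time_s: 8.0
eef_pos: [0.4774, 0.0955, 0.1004]
orientation: [-0.002, 0.75, 0.661, 0.003]
wrist_force: [0.1, 0.7, 0.1]
opening: 0.0386
```

```bash
python3 - <<'E'
from h import *
snap('wrist','w7.png');plan([.465,.085,.017],-.127)
from m import meas
n=np.array([np.sin(1.4434),-np.cos(1.4434)]);d=np.array([np.cos(1.4434),np.sin(1.4434)])
s=load('w7.png')
# predict pixels
for t in [.27,.2]:
    print(t,[proj(s,np.append(n*o+d*t,z)).round(1) for o,z in [(.442,.008),(.477,.008),(.478,.01)]])
snap('scene','c7.png')
E
```

```text
dp [-1.21 -1.04  8.19] yaw 0.00022208854061123162 | cur [0.4768 0.0951 0.0989] yang -0.1268 zax [ 0.001   0.0065 -1.    ] t 8.05 F [ 0.22  0.74 -0.43] open 0.0384
0.27 [array([249.9,  53.1]), array([302.7,  53.1]), array([304.4,  52.6])]
0.2 [array([252.2, 157.9]), array([300.8, 157.9]), array([302.3, 158.3])]
```

View pics/w7.png

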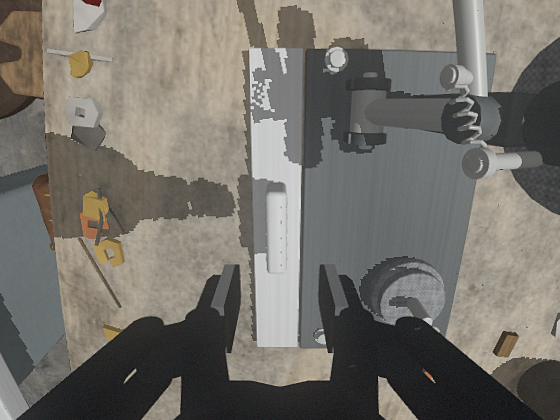

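```bash
python3 - <<'E'
from h import *
from m import meas
e=meas('w7.png',0);s=load('w7.png')
n=np.array([np.sin(1.4434),-np.cos(1.4434)])
for nm,gs,rows,z,sg in [('L',lambda r:249.5+(r-53)*.022,range(60,260,8),.008,1),('P',lambda r:303-(r-53)*.016,range(60,260,8),.008,-1)]:
    a,m,rs,P=e(gs,rows,z,sg,5); print(nm,a.round(4),m,(m@n).round(4),rs.round(2),[round(float(p[0]),1) for p in P][::3])
cv2.imwrite('pics/w7z.png',cv2.resize(s['frame'][40:340,235:325],None,fx=6,fy=2))
E
```

```text
L 1.4437 [0.4603923  0.12129042] 0.4413 0.06 [248.9, 249.0, 250.0, 250.5, 251.1, 251.8, 252.1, 253.2, 253.7]
P 1.4417 [0.4965509  0.11855951] 0.4775 0.09 [303.7, 302.9, 302.8, 302.1, 301.6, 300.7, 300.4, 299.8, 299.5]
```

View pics/w7z.png

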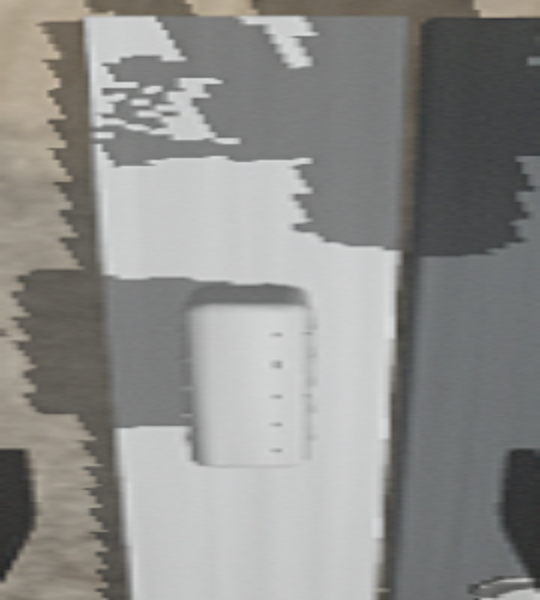

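```bash
cat >> h.py <<'E'
N=np.array([np.sin(1.444),-np.cos(1.444)]);D=np.array([np.cos(1.444),np.sin(1.444)])
def B(x,y,z): return np.append(N*(.4777+x)+D*(.1525+y),z)
E
python3 -c "
from h import *
for b in [(.030,.13,.2),(.036,.13,.15),(.004,.13,.07)]: print(B(*b)); plan(B(*b),-.127)"
```

```text
[0.5393483  0.21602998 0.2       ]
dp [ 12.88   4.73 -10.15] yaw 0.00012017698632460494 | cur [0.4761 0.0948 0.0978] yang -0.1269 zax [-0.001   0.0059 -1.    ] t 8.1 F [ 0.22 -0.5  -0.01] open 0.0382
[0.54530013 0.21527124 0.15      ]
dp [12.85  5.34 -5.16] yaw 0.00012017698632460494 | cur [0.4761 0.0948 0.0978] yang -0.1269 zax [-0.001   0.0059 -1.    ] t 8.1 F [ 0.22 -0.5  -0.01] open 0.0382
[0.51355702 0.21931786 0.07      ]
dp [12.81  2.15  2.85] yaw 0.00012017698632460494 | cur [0.4761 0.0948 0.0978] yang -0.1269 zax [-0.001   0.0059 -1.    ] t 8.1 F [ 0.22 -0.5  -0.01] open 0.0382
```

Call:
servo_tool(
  dp=[
    [0,-1,-4],
    [0,-1,-8],
    [2,-1,-11],
    [6,1,-11],
    [10,3,-11],
    [12.9,4.7,-10.2],
    [12.9,4.9,-9],
    [12.9,5,-7],
    [12.9,5.2,-6.5],
    [12.9,5.2,-6.5],
  ],
  yaw=[0,0,0,0,0,0,0,0,0,0],
  claw=1,
)

```text
time_s: 9.1
eef_pos: [0.5433, 0.2148, 0.1621]
orientation: [-0.003, 0.751, 0.661, 0.0]
wrist_force: [1.1, 0.6, 0.1]
opening: 0.0
```

```bash
python3 - <<'E'
from h import *
plan(B(.036,.13,.15),-.127)
a=snap('wrist','w8.png');b=snap('side','s8.png');c=snap('scene','c8.png')
cv2.imwrite('pics/z8.png',np.hstack([cv2.resize(b['frame'][140:280,190:330],(560,560))[:, :400],cv2.resize(c['frame'][165:305,150:290],(400,400),interpolation=2)[:560,:].repeat(1,0) if False else cv2.resize(c['frame'][165:305,150:250],(400,560))]))
E
```

```text
dp [0.07 0.2  1.21] yaw -0.00015999925471588128 | cur [0.5433 0.2148 0.1621] yang -0.1272 zax [-0.0037  0.0044 -1.    ] t 9.1 F [1.08 0.63 0.07] open 0.0
```

View pics/z8.png

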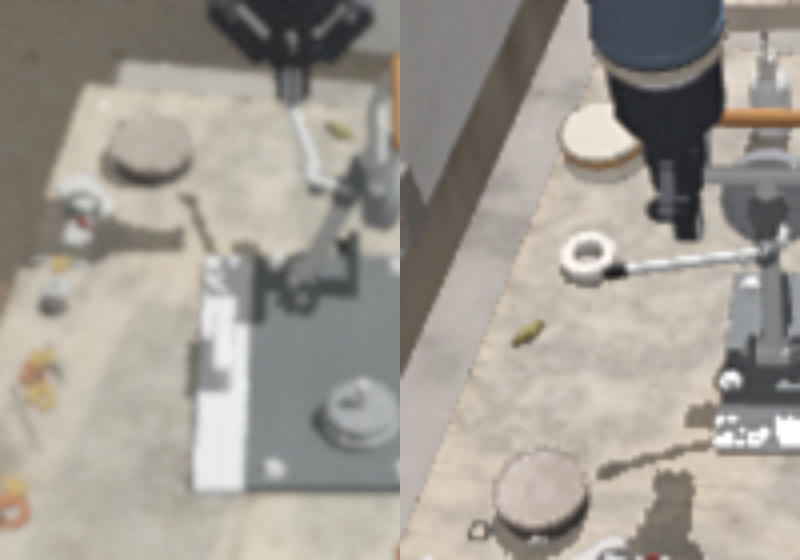

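View pics/w8.png

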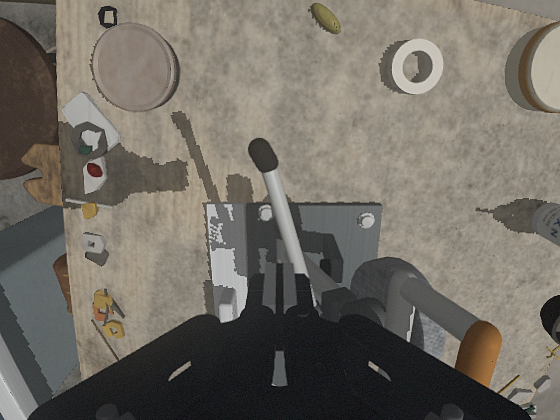

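Call:
servo_tool(
  dp=[
    [0,0.2,1],
    [0,0.3,2.2],
    [0,0.2,3],
    [0,-0.2,3.8],
    [0,-0.6,4.6],
    [0,-1,5.4],
    [0,-1.5,6.2],
    [0,-2,7],
    [0,-2.5,7.8],
    [0,-2.9,8.5],
  ],
  yaw=[0,0,0,0,0,0,0,0,0,0],
)

```text
time_s: 10.25
eef_pos: [0.5147, 0.22, 0.0784]
orientation: [-0.003, 0.751, 0.661, 0.002]
wrist_force: [0.2, -0.2, -0.2]
opening: -0.0002
```

```bash
python3 - <<'E'
from h import *
plan(B(.036,.13,.15),-.127)
a=snap('wrist','w9.png');b=snap('side','s9.png');c=snap('scene','c9.png')
cv2.imwrite('pics/z9.png',np.hstack([cv2.resize(b['frame'][140:280,190:330],(560,560))[:, :400],cv2.resize(c['frame'][165:305,150:250],(400,560))]))
E
```

```text
dp [-0.04  3.08 -7.17] yaw 9.685950983140401e-05 | cur [0.5147 0.22   0.0784] yang -0.1269 zax [-7.0e-04  6.2e-03 -1.0e+00] t 10.25 F [ 0.17 -0.18 -0.25] open -0.0002
```

View pics/z9.png

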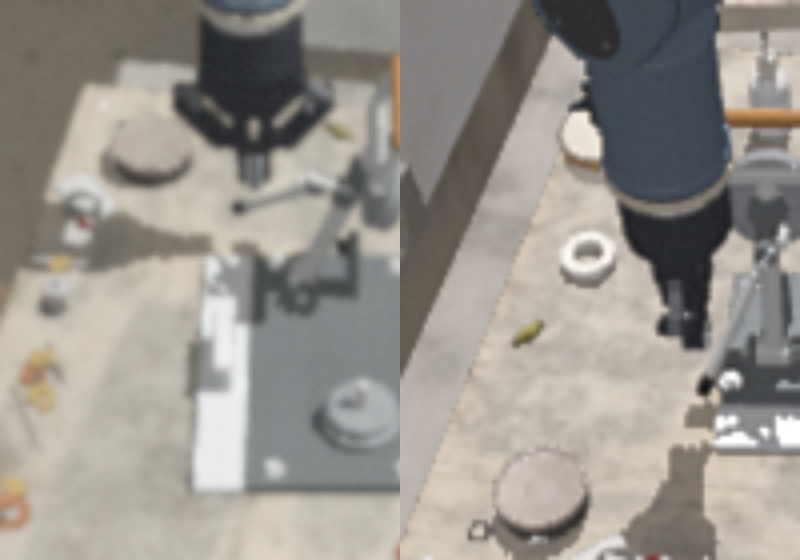

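View pics/w9.png

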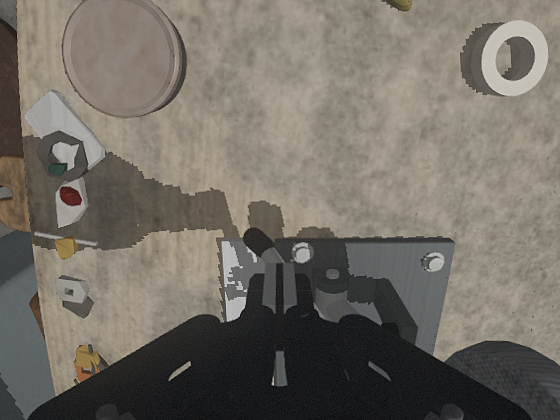

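Call:
servo_tool(
  dp=[
    [0,0,0],
    [0,0,0],
    [0,0,0],
  ],
  yaw=[0,0,0],
)

```text
time_s: 10.7
eef_pos: [0.5153, 0.22, 0.0789]
orientation: [-0.002, 0.75, 0.661, 0.002]
wrist_force: [-0.9, 0.1, -0.7]
opening: -0.0001
```

```bash
python3 - <<'E'
from h import *
plan(B(.036,.13,.15),-.127)
b=snap('side','s10.png');c=snap('scene','c10.png')
cv2.imwrite('pics/z10.png',np.hstack([cv2.resize(b['frame'][140:280,190:330],(560,560))[:, :400],cv2.resize(c['frame'][165:305,150:250],(400,560))]))
E
```

```text
dp [-0.05  3.03 -7.11] yaw 0.00015807445319371283 | cur [0.5153 0.22   0.0789] yang -0.1268 zax [-5.0e-04  6.1e-03 -1.0e+00] t 10.7 F [-0.91  0.07 -0.7 ] open -0.0001
```

View pics/z10.png

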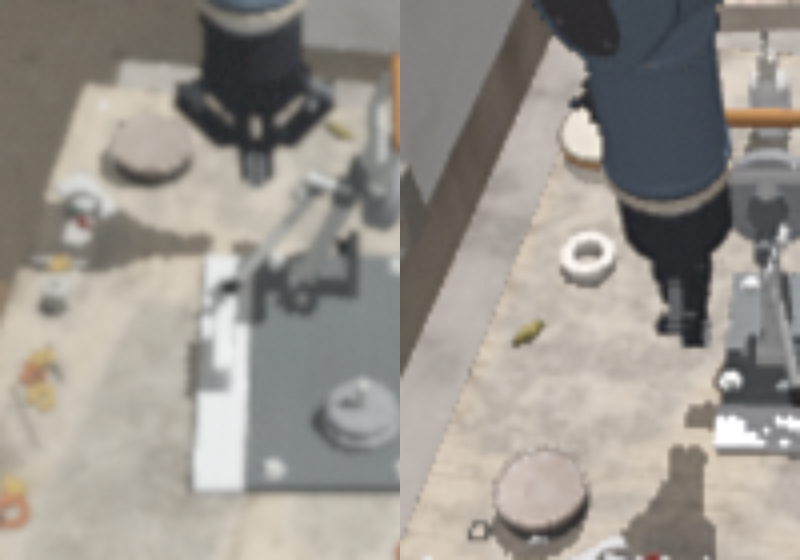

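```bash
python3 -c "
from h import *
for b in [(.112,.08,.27),(.112,.08,.184)]: print(B(*b)); plan(B(*b),-.127)"
```

```text
[0.61436717 0.15606192 0.27      ]
dp [ -4.97  10.62 -19.16] yaw 0.0001207314330753384 | cur [0.5152 0.22   0.0789] yang -0.1269 zax [-6.0e-04  6.1e-03 -1.0e+00] t 10.8 F [-0.36 -0.27 -0.35] open 0.0001
[0.61436717 0.15606192 0.184     ]
dp [ -5.02  10.63 -10.56] yaw 0.0001207314330753384 | cur [0.5152 0.22   0.0789] yang -0.1269 zax [-6.0e-04  6.1e-03 -1.0e+00] t 10.8 F [-0.36 -0.27 -0.35] open 0.0001
```

Call:
servo_tool(
  dp=[
    [0,0,-4],
    [0,0,-8],
    [0,0,-13],
    [0,0,-17],
    [0,0,-19],
    [-1.5,3,-19.2],
    [-3,6,-19.2],
    [-4,8.5,-19.2],
    [-5,10.6,-19.2],
    [-5,10.6,-19.2],
  ],
  yaw=[0,0,0,0,0,0,0,0,0,0],
  claw=0.3,
)

```text
time_s: 11.8
eef_pos: [0.6164, 0.1526, 0.2697]
orientation: [-0.002, 0.752, 0.659, 0.001]
wrist_force: [0.1, -0.1, -0.1]
opening: 0.0597
```

```bash
python3 - <<'E'
from h import *
plan(B(.112,.08,.184),-.127)
s=snap('wrist','w11.png'); plan(B(.112,.08,.184),-.127)
E
```

```text
dp [ 0.27 -0.24  8.57] yaw -0.004381257773415026 | cur [0.6164 0.1526 0.2697] yang -0.1314 zax [-3.0e-04  4.7e-03 -1.0e+00] t 11.8 F [ 0.07 -0.11 -0.13] open 0.0597
dp [ 0.1  -0.05  8.58] yaw -0.0023710971478587695 | cur [0.6149 0.1545 0.2698] yang -0.1294 zax [-0.0012  0.0057 -1.    ] t 11.85 F [-0.9   0.28  0.37] open 0.06
```

View pics/w11.png

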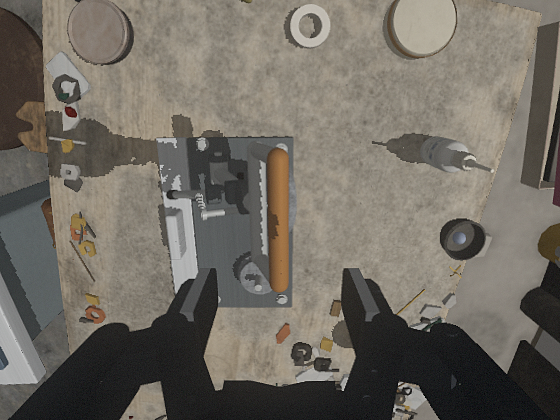

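```bash
python3 - <<'E'
from h import *
s=load('w11.png')
for p in [(277,152),(279,288),(278,220)]:print(onz(s,*p,.205))
a=(onz(s,277,152,.205)+onz(s,279,288,.205))/2
print(a); a[2]=.184; plan(a,-.127)
E
```

```text
[0.62189278 0.2049628  0.205     ]
[0.61018109 0.10721605 0.205     ]
[0.61645663 0.15957149 0.205     ]
[0.61603693 0.15608942 0.205     ]
dp [0.13 0.11 8.58] yaw -0.0023710971478587695 | cur [0.6149 0.1545 0.2698] yang -0.1294 zax [-0.0012  0.0057 -1.    ] t 11.85 F [-0.9   0.28  0.37] open 0.06
```

Call:
servo_tool(
  dp=[
    [0.1,0.1,3],
    [0.1,0.1,6],
    [0.1,0.1,8],
    [0.1,0.1,8.6],
    [0.1,0.1,8.6],
  ],
  yaw=[0,0,0,0,0],
)

```text
time_s: 12.35
eef_pos: [0.6151, 0.1564, 0.1836]
orientation: [-0.003, 0.751, 0.66, 0.001]
wrist_force: [-1.1, -0.0, -0.1]
opening: 0.0603
```

Call:
servo_tool(
  dp=[
    [0,0,0],
    [0,0,0],
    [0,0,0],
    [0,0,0],
    [0,0,0],
    [0,0,0],
    [0,0,0],
  ],
  yaw=[0,0,0,0,0,0,0],
  claw=1,
  grip_force=50,
)

```text
time_s: 13.05
eef_pos: [0.6161, 0.1566, 0.1845]
orientation: [-0.002, 0.751, 0.66, 0.002]
wrist_force: [2.3, 0.0, 6.6]
opening: 0.0124
```

```bash
python3 - <<'E'
from h import *
s=snap('wrist','w12.png')
for th in [.3,.2,.1,.03,0,-.02]: print(th); plan(B(.04+.195*np.sin(th),.08,.022+.195*np.cos(th)-.019),-.127)
E
```

```text
0.3
dp [-0.08 -1.6  -0.48] yaw -0.0015935115684402312 | cur [0.6161 0.1566 0.1845] yang -0.1286 zax [-1.0e-04  6.4e-03 -1.0e+00] t 13.1 F [ 2.93 -0.81  6.39] open 0.0122
0.2
dp [-0.08 -3.49 -0.96] yaw -0.0015935115684402312 | cur [0.6161 0.1566 0.1845] yang -0.1286 zax [-1.0e-04  6.4e-03 -1.0e+00] t 13.1 F [ 2.93 -0.81  6.39] open 0.0122
0.1
dp [-0.08 -5.42 -1.25] yaw -0.0015935115684402312 | cur [0.6161 0.1566 0.1845] yang -0.1286 zax [-1.0e-04  6.4e-03 -1.0e+00] t 13.1 F [ 2.93 -0.81  6.39] open 0.0122
0.03
dp [-0.08 -6.78 -1.33] yaw -0.0015935115684402312 | cur [0.6161 0.1566 0.1845] yang -0.1286 zax [-1.0e-04  6.4e-03 -1.0e+00] t 13.1 F [ 2.93 -0.81  6.39] open 0.0122
0
dp [-0.08 -7.36 -1.34] yaw -0.0015935115684402312 | cur [0.6161 0.1566 0.1845] yang -0.1286 zax [-1.0e-04  6.4e-03 -1.0e+00] t 13.1 F [ 2.93 -0.81  6.39] open 0.0122
-0.02
dp [-0.08 -7.75 -1.34] yaw -0.0015935115684402312 | cur [0.6161 0.1566 0.1845] yang -0.1286 zax [-1.0e-04  6.4e-03 -1.0e+00] t 13.1 F [ 2.93 -0.81  6.39] open 0.0122
```

View pics/w12.png

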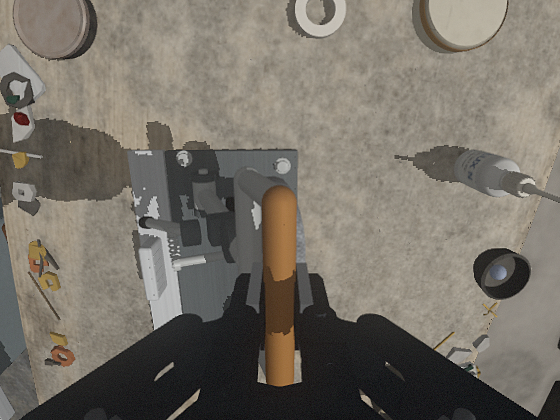

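Call:
servo_tool(
  dp=[
    [0,-0.8,-0.25],
    [0,-1.6,-0.5],
    [0,-2.5,-0.75],
    [0,-3.5,-0.95],
    [0,-4.4,-1.1],
    [0,-5.2,-1.2],
    [0,-6,-1.3],
    [0,-6.4,-1.3],
    [0,-6.6,-1.3],
    [0,-6.6,-1.3],
  ],
  yaw=[0,0,0,0,0,0,0,0,0,0],
)

```text
time_s: 14.1
eef_pos: [0.5507, 0.1649, 0.1988]
orientation: [-0.002, 0.751, 0.66, 0.003]
wrist_force: [2.4, -2.2, 10.5]
opening: 0.0121
```

```bash
python3 - <<'E'
from h import *
plan(B(.04,.08,.198),-.127)
s=snap('wrist','w13.png'); b=snap('side','s13.png'); c=snap('scene','c13.png')
cv2.imwrite('pics/z13.png',np.hstack([cv2.resize(b['frame'][140:280,220:320],(400,560)),cv2.resize(c['frame'][165:305,190:290],(400,560))]))
E
```

```text
dp [-0.07 -0.77  0.07] yaw -0.0016447689466203563 | cur [0.5507 0.1649 0.1988] yang -0.1286 zax [ 0.0019  0.0062 -1.    ] t 14.1 F [ 2.41 -2.2  10.52] open 0.0121
```

View pics/w13.png

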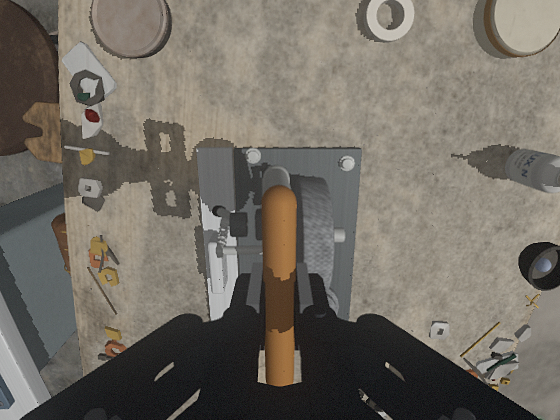

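View pics/z13.png

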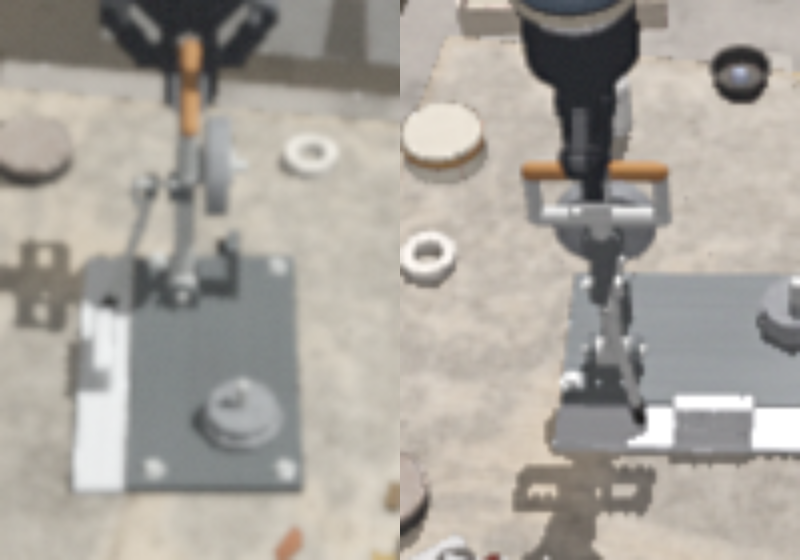

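Call:
servo_tool(
  dp=[
    [0,-0.2,0],
    [0,-0.4,0],
    [0,-0.6,0],
    [0,-0.6,0],
    [0,-0.6,0],
  ],
  yaw=[0,0,0,0,0],
)

```text
time_s: 14.75
eef_pos: [0.5444, 0.1656, 0.1992]
orientation: [-0.002, 0.751, 0.66, 0.003]
wrist_force: [0.6, -1.8, 8.0]
opening: 0.0123
```

```bash
python3 -c "
from h import *
plan(B(.04,.08,.198),-.127); print(readout.get_state()['wrist_force'][:2]@N)"
```

```text
dp [-0.07 -0.14  0.12] yaw -0.0016848941604554746 | cur [0.5444 0.1656 0.1992] yang -0.1287 zax [ 0.0021  0.006  -1.    ] t 14.75 F [ 0.64 -1.75  8.01] open 0.0123
0.8521240691703158
```

Call:
servo_tool(
  dp=[
    [0,-0.15,0],
    [0,-0.3,0],
    [0,-0.3,0],
    [0,-0.3,0],
  ],
  yaw=[0,0,0,0],
)

```text
time_s: 15.15
eef_pos: [0.5416, 0.166, 0.1992]
orientation: [-0.001, 0.751, 0.66, 0.003]
wrist_force: [4.9, -0.3, 3.0]
opening: 0.0124
```

```bash
python3 -c "
from h import *
plan(B(.04,.08,.198),-.127); print(readout.get_state()['wrist_force'][:2]@N)"
```

```text
dp [-0.07  0.14  0.12] yaw -0.0017194934958459918 | cur [0.5416 0.166  0.1992] yang -0.1287 zax [ 0.0028  0.0061 -1.    ] t 15.15 F [ 4.87 -0.32  2.99] open 0.0124
4.874085625835591
```

Call:
servo_tool(
  dp=[
    [0,-0.15,0],
    [0,-0.3,0],
    [0,-0.3,0],
    [0,-0.3,0],
  ],
  yaw=[0,0,0,0],
)

```text
time_s: 15.55
eef_pos: [0.5398, 0.1662, 0.1995]
orientation: [-0.001, 0.751, 0.66, 0.004]
wrist_force: [9.6, 0.3, 2.2]
opening: 0.0119
```

```bash
python3 - <<'E'
from h import *
plan(B(.04,.08,.198),-.127); print(readout.get_state()['wrist_force'][:2]@N)
s=snap('wrist','w14.png'); b=snap('side','s14.png'); c=snap('scene','c14.png')
cv2.imwrite('pics/z14.png',np.hstack([cv2.resize(b['frame'][140:280,220:320],(400,560)),cv2.resize(c['frame'][165:305,190:290],(400,560))]))
plan(B(.04,.08,.198),-.127)
E
```

```text
dp [-0.07  0.32  0.15] yaw -0.0022349619056569736 | cur [0.5398 0.1662 0.1995] yang -0.1292 zax [ 0.0053  0.0065 -1.    ] t 15.55 F [9.56 0.28 2.2 ] open 0.0119
9.444520120446734
dp [-0.07  0.32  0.15] yaw -0.002231147036511505 | cur [0.5398 0.1662 0.1995] yang -0.1292 zax [ 0.0053  0.0065 -1.    ] t 15.7 F [ 9.8  -0.88  1.88] open 0.0121
```

View pics/z14.png

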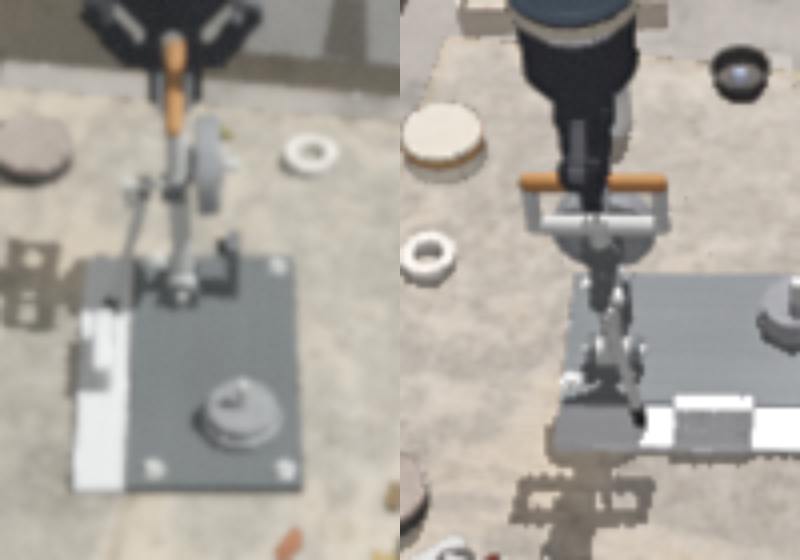

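View pics/w14.png

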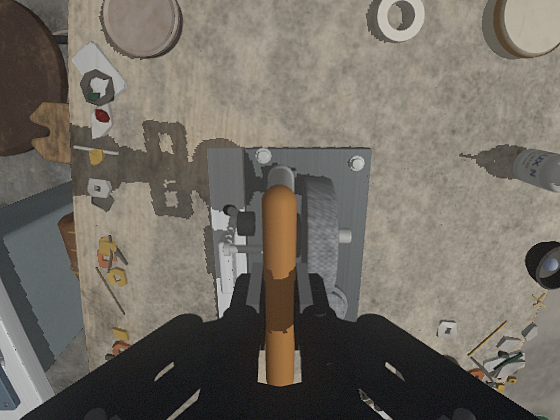

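Call:
servo_tool(
  dp=[
    [0,-0.1,0],
    [0,-0.1,0],
    [0,-0.1,0],
    [0,-0.1,0],
    [0,-0.1,0],
    [0,-0.1,0],
  ],
  yaw=[0,0,0,0,0,0],
)

```text
time_s: 16.3
eef_pos: [0.5398, 0.1662, 0.1995]
orientation: [-0.0, 0.751, 0.66, 0.005]
wrist_force: [7.7, 0.5, 0.3]
opening: 0.0123
```

```bash
python3 - <<'E'
from h import *
plan(B(.04,.08,.198),-.127)
s=snap('wrist','w15.png');print(readout.get_state()['dq'].round(4))
sd=snap('side','s15.png')
for r in (235,250,262,285,300):
  print(r,s['frame'][r,204:246].sum(1).tolist()) if 0 else None
n=N;d=D
for t in [.27,.2,.15,.1]: print([proj(s,np.append(n*o+d*t,z)).round(1).tolist() for o,z in [(.4413,.008),(.4777,.01)]])
for t in [.03,.08,.13]: print('side',[proj(sd,np.append(n*o+d*t,z)).round(1).tolist() for o,z in [(.4413,.008),(.4777,.01)]])
cv2.imwrite('pics/z15.png',np.hstack([cv2.resize(s['frame'][140:320,195:275],(350,560),interpolation=cv2.INTER_CUBIC),cv2.resize(sd['frame'][195:270,230:280],(400,560),interpolation=cv2.INTER_CUBIC)]))
E
```

```text
dp [-0.07  0.32  0.15] yaw -0.002727867470078138 | cur [0.5398 0.1662 0.1995] yang -0.1297 zax [ 0.0072  0.0068 -1.    ] t 16.3 F [7.74 0.47 0.33] open 0.0123
[ 0.0002 -0.0006 -0.0005 -0.001  -0.0004 -0.0014 -0.0002]
[[206.0, 150.9], [241.5, 150.9]]
[[210.6, 216.0], [244.0, 216.4]]
[[213.8, 257.7], [245.7, 258.4]]
[[216.8, 295.8], [247.3, 296.7]]
side [[238.1, 262.0], [250.7, 261.5]]
side [[238.9, 248.8], [251.2, 248.4]]
side [[239.6, 236.3], [251.6, 235.8]]
```

View pics/z15.png

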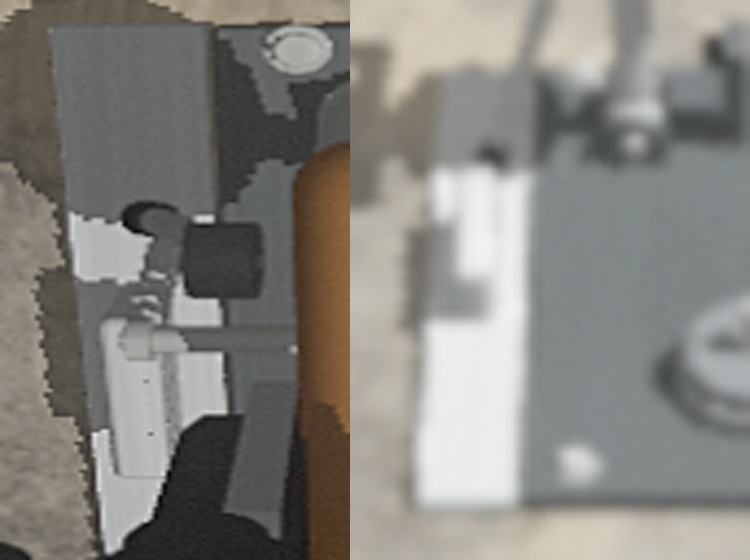

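```bash
python3 -c "
from h import *
print(workorder.close_job()); s=readout.get_state(); print(s['time_s'],s['eef_pos'],s['wrist_force'],s['opening'])"
```

```text
the job is handed in; nothing more can be done
None
the job is handed in; nothing more can be done
```

I finished all three steps in order and handed the job in at about 16.4 s. No verdict is reported.

- **Straightedge:** I laid it flush along the plate's front edge and let go of it. The wrist camera put the gap at about 0.5–1 mm, the angle error under 0.005 rad and the ends even to about 1 mm. The last pictures, with the frame upright, show it unmoved.
- **Kickstand:** I pushed it over centre with the closed fingers while the frame was still leaning back. The pictures show it snapped down, with nothing touching it.
- **Frame:** I took it by the handle and pulled it upright. It is held with a steady pull of about 8 N, and the foot is visibly on the straightedge. The joints were essentially still. The tilt estimated from the tool position is about 0.016 rad forward of vertical, good to about 0.01 rad and within the 0.05 limit.
- **Bystanders:** The tin, cup and tape roll were never touched.

The kickstand angle and the foot's pressing force were judged only from pictures and the wrist force, not measured directly. None of my checks failed or disagreed.

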